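Back the latch fixture's striker carriage off to its stop

TASK

The striker carriage of the latch fixture has to be backed right off so that the next latch can be loaded: turn the fixture's bar handle anticlockwise (seen from above) all the way to its end stop, until the red dog under it is fully home on the stop pin and has pushed the home switch's plunger in, without forcing it. Leave the handle there, and do not disturb the tools and loose parts lying about.

Things in the scene. Friction and masses are not known exactly. Their poses are not given: they have to be found in the camera images.
- fixture: green-grey latch fixture fixed on the yellow shelf: base plate 200 (own x) by 340 (own y) by 18 mm; origin at the centre of its underside, own z up. A gearbox on it carries the bar handle, whose vertical axis lies at own x -30, y -30 mm, in a round steel flange of radius 55 mm, top 64 mm above the shelf.
- tower (a point): top edge, at the middle, of the latch tower's face on the handle's side. The tower plate spans own (fixture) x -75 to +100, y +70 to +82 mm and is 223 mm high; its face is 100 mm from the handle's axis, so a hand has little room there. The steel latch on that face stands out to y +52 mm at x +12 to +98 mm, 147 mm high.
- striker (a point): front of the striker loop on the carriage, which runs along the fixture's y at own x +34 to +92 mm, beyond the handle, at most 70 mm high. The gearing moves it away from the tower by 12 mm per rad as the handle turns anticlockwise.
- handle: steel bar handle (tommy-bar knob). Origin on its vertical turning axis, level with the flange's top; own z up, own x along the bar. The upright column is 26 mm in diameter and ends 54 mm above the origin. It turns with an even drag of 0.15 N m (3 N at 48 mm from the axis) and stays where it is left. A red dog 12 mm wide juts out below the bar along own -y to 48 mm, up to 17 mm above the origin.
- bar_mid (a point): middle of the handle's bar, on the axis, 41 mm above the handle's origin. The bar is 12 mm thick and runs along the handle's x, with a black ball 22 mm in diameter centred 75 mm out at each end (reach 86 mm). Either half may be pushed; between column and ball it is bare. With the fingers' tips 10 to 15 mm below the bar's centre line they clear all that lies beneath.
- dog (a point): middle of the red dog's outer end, 48 mm from the axis. The end stop, a rigid steel pin 10 mm thick, 20 mm high, 28 mm from the axis, stands in the dog's way 2.1 to 4.3 rad anticlockwise of the start, differing each time: to be seen or felt. A push of 10 to 15 N at the bar 48 mm out brings the dog home; over 25 N (45 N on the pin) is forcing it.
- home_switch (a joint): brass plunger of the home switch: 0 when out, 0.004 m pushed in when the dog is home on the stop pin; sprung, under 2 N, too weak to turn the handle back. It is in a black block (31 by 28 mm, 23 mm high with its screw) that is clamped on the flange with the pin, 35 to 66 mm from the axis; block and pin pass under the bar.
- hex_key_large: steel hex key lying on the black magnetic strip (strip 340 by 46 by 12 mm, at the robot's right), 105 by 32 mm, 8 mm thick; origin at its middle. Leave alone.
- hex_key_small: steel hex key lying on the magnetic strip, 85 by 28 mm, 6 mm thick; origin at its middle. Leave alone.
- feeler_block: chromed feeler gauge block lying on the magnetic strip, 75 by 22 by 14 mm; origin under its centre. Leave alone.
- rotor: bronze latch rotor lying on the shelf in front of the fixture, about 62 by 42 by 9 mm; origin under its pivot. Leave alone.
- bezel: grey plastic handle bezel lying on the shelf in front of the fixture, 70 by 120 by 12 mm; origin under its centre. Leave alone.
- lock_lever: silver zinc lock lever lying on the fixture's base plate near its front right corner, 80 by 26 by 16 mm, its underside 18 mm above the shelf; origin under its middle. Leave alone.

How it is judged:
At the end, for the whole second after the job is handed in: The handle rests at its anticlockwise end stop, with the home switch's plunger pushed in by at least 3.2 of its 4 mm; the stop pin never took more than 45 N; the tools and loose parts lie where they were (within 12 mm) (value of joint home_switch above 0.0032 m and angular speed of handle below 0.05 rad/s and distance of each of hex_key_large, hex_key_small, feeler_block, rotor, bezel, lock_lever from where it was at the start of the episode below 0.012 m); the robot touches nothing.
It fails at once if the handle is forced against its stop (over 45 N on the pin) (contact force between handle and fixture above 45 N).
It fails at once if a tool or loose part is knocked out of its place (over 12 mm) (distance of any of hex_key_large, hex_key_small, feeler_block, rotor, bezel, lock_lever from where it was at the start of the episode above 0.012 m).
It also fails if it takes over 54 s, if anything falls off the work surface, if the arm or the gripper's body presses on something with over 40 N, if the wrist force passes 120 N, or if a joint passes its speed limit or range.

ROBOT

A 6-joint arm with a two-finger parallel gripper is mounted at the origin on the work surface. World frame = base frame: x ahead of the robot, y to its left, z up, the work surface at z = 0. Lengths are in m, angles in rad, forces in N, time in s.
With the tool pointing down it reaches from about 0.325 to 0.775 m from the base axis. Payload 5.5 kg.
Tool frame: the origin (TCP) lies at the very end of the fingers, on their centre line; the grasp point (between the pads) lies 19 mm behind it; z points along the fingers, y is the line along which they close (so a half turn about z gives the same grasp; the last joint's range is limited). The gripper opens to 85 mm and grips with 20 to 120 N. Pads are 22 mm wide; open, the fingers measure 114 mm over their backs; the gripper's body (76 mm by 85 mm) begins 54 mm behind the grasp point. The pads swing forward as they close: fully open they stand 13 mm farther back than shut.
Start: joints at [1.15, 0.091, 1.231, -0, 1.82, -0.057], TCP at [0.214, 0.561, 0.203] pointing down, gripper open.
Joint ranges: [-2.87, 2.87], [-0.86, 2.18], [0.17, 2.46], [-1.51, 4.65], [0.06, 2.69], [-2.65, 2.65]. Speed limits (rad/s): [2.57, 2.57, 3.01, 3.14, 3.14, 3.14].

INTERFACE

Orientations are given as [roll, pitch, yaw] about the fixed x, y, z axes, in that order (R = Rz(yaw) Ry(pitch) Rx(roll)).
In Python, from station import * gives the robot as it stands. Calls block until the motion is done:
- move_ptp(position, orientation): joint-space move of the TCP to a pose.
- movel(position, frame=None, speed=0.15, contact_N=None): straight line of the TCP; frame=None keeps the orientation; speed is the mean speed in m/s. With contact_N (N) it stops when the force on the tool has changed by that much, and returns True; else False.
- move_joints(angles): joint-space move.
- gripper_to(opening, f_grip=None): opening from 0.0 (shut) to 1.0 (fully open); f_grip is the grip in N (None keeps the last); returns when the fingers have stopped.
- wait(seconds).
- inverse_kinematics(position, orientation): joint angles nearest the present ones, or None.
- camera(name): name is "side" or "top" or "wrist"; returns a dict with "frame" (400x640x3 uint8, red, green, blue), "z_map" (400x640 float32, m along the optical axis (not along the pixel's ray), 0 where there is no reading), "mtx" (3x3 intrinsics, pixels), "T" (4x4, takes a point from camera to world coordinates). Camera axes: x right, y down, z forward; pixel columns grow to the right and rows downward; lengths in m; the calibration is good to about 2 mm. A picture is of the moment at which its call begins.
A pose or a line that the arm cannot do raises Unreachable and nothing moves.
- finish_job(): hands the job in; it is judged then, once.
Readings, each from a call of its own:
- current_t(): time.
- current_qpos(): joint angles.
- current_dq(): joint speeds.
- current_effort(): joint torques, N m.
- current_ee_pos(): TCP position.
- current_orientation(): TCP orientation.
- current_contact_force(): force on the tool from outside, world axes, zero at the start.
- current_moment(): the same for the moment, N m.
- current_finger_gap(): opening from 0.0 (shut) to 1.0 (fully open).
- current_grip_force(): force on a finger pad.
Only numpy, scipy, OpenCV 4.12 (cv2) and the standard library are available. Lean on these libraries where they do the work, as an engineer would, in place of code of your own. Each camera call takes 0.05 s, during which the arm holds its last target. There are 200 camera calls.

## Working session

There is one attempt and no reset: what is moved stays moved. The work goes in short steps, each a Python script; the robot and the scene stay as the last script left them, time stands still between calls to the robot, and variables do not carry over. Pictures are saved under pics/ and viewed, at most 10 in all, crops included, and the job is handed in when it is done.

```bash
ls; mkdir -p pics; python3 - <<'E'
from station import *
import cv2,numpy as np
for n in ["top","side"]:
    c=camera(n); cv2.imwrite(f"pics/{n}0.png",c["frame"][:,:,::-1]); np.savez(f"{n}0.npz",**c)
    print(n,c["mtx"].round(1).tolist(),c["T"].round(3).tolist())
print(current_t(),current_orientation())
E
```

```text
pics
top [[389.0, 0.0, 316.2], [0.0, 389.0, 199.1], [0.0, 0.0, 1.0]] [[-0.005, -0.984, 0.18, 0.319], [-1.0, 0.008, 0.015, -0.132], [-0.017, -0.18, -0.984, 1.071], [0.0, 0.0, 0.0, 1.0]]
side [[376.1, 0.0, 316.6], [0.0, 376.1, 197.0], [0.0, 0.0, 1.0]] [[0.993, -0.049, 0.11, 0.421], [-0.118, -0.572, 0.811, -0.862], [0.023, -0.818, -0.574, 0.69], [0.0, 0.0, 0.0, 1.0]]
0.1 [-3.13979309e+00 -1.05392343e-04  2.77781237e+00]
```

View pics/top0.png

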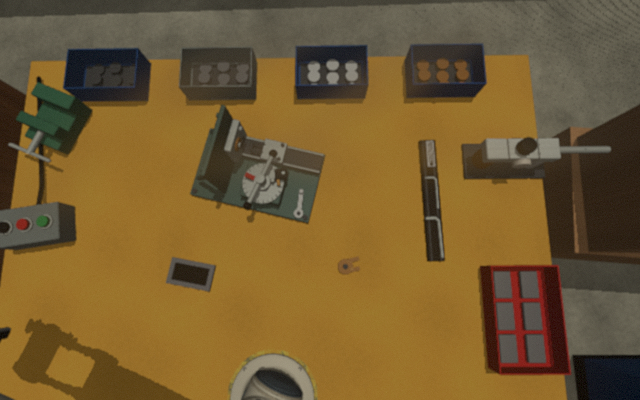

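View pics/side0.png

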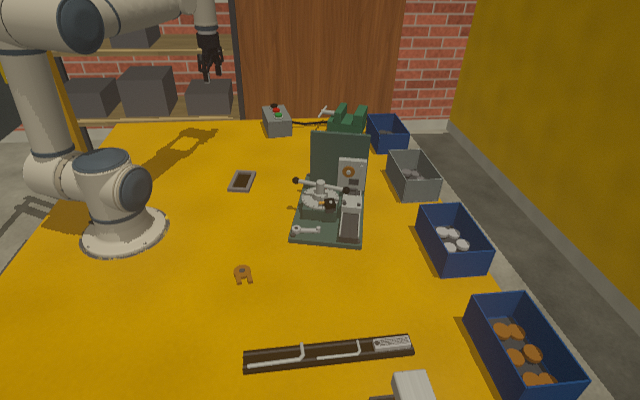

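The top view shows the fixture around (262,180), with the tower at its left, the handle at (262,180), and the lock lever at (300,203). The rotor is at (348,266), the bezel at (191,273) and the strip at (432,200). I'll enlarge both views around the handle.

```bash
python3 - <<'E'
import cv2,numpy as np
a=np.load("top0.npz");b=np.load("side0.npz")
A=cv2.resize(a["frame"][95:230,185:335],None,fx=4,fy=4,interpolation=cv2.INTER_CUBIC)
B=cv2.resize(b["frame"][120:255,280:380],None,fx=4,fy=4,interpolation=cv2.INTER_CUBIC)
cv2.imwrite("pics/a.png",A[:,:,::-1]);cv2.imwrite("pics/b.png",B[:,:,::-1])
E
```

```text
(no output)
```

View pics/a.png

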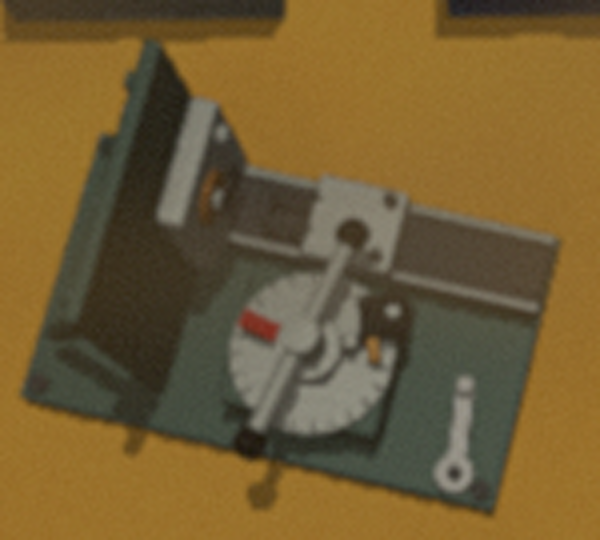

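View pics/b.png

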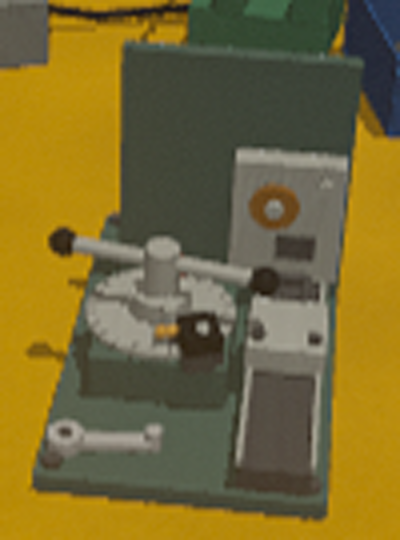

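The enlarged top view shows the column at crop (300,335), the dog at (260,325) pointing left, and the balls at (350,235) and (250,443). The switch block is at (385,320) with its brass plunger at (375,348). The dog should therefore come home after roughly 2.7 rad. I'll push the near half of the bar, starting from its tower side and going round through the right, which keeps clear of the tower.

```bash
cat > h.py <<'E'
import numpy as np, cv2
def ray(c,u,v,z):
    d=c["T"][:3,:3]@np.linalg.solve(c["mtx"],[u,v,1.]);o=c["T"][:3,3]
    return o+d*(z-o[2])/d[2]
def px(c,p):
    q=c["mtx"]@(np.linalg.inv(c["T"])@np.r_[p,1])[:3]; return q[:2]/q[2]
E
python3 - <<'E'
from h import *
a=dict(np.load("top0.npz"));b=dict(np.load("side0.npz"))
f=lambda x,y:(185+x/4-.4,95+y/4-.4)
g=lambda x,y:(280+x/4-.4,120+y/4-.4)
def depthpt(c,u,v):
    z=np.median(c["z_map"][int(v)-1:int(v)+2,int(u)-1:int(u)+2]); return (c["T"]@np.r_[z*np.linalg.solve(c["mtx"],[u,v,1.]),1])[:3].round(3)
print("shelf",depthpt(a,230,240),"coltop",depthpt(a,*f(300,335)),depthpt(b,*g(162,243)))
P={}
for n,p,q,z in [("near",(250,443),(63,240),.105),("far",(352,234),(266,281),.105),("col",(302,333),(163,244),.118)]:
    P[n]=ray(a,*f(*p),z)[:2],ray(b,*g(*q),z)[:2]; print(n,*[x.round(4) for x in P[n]])
m=ray(a,*f(260,325),.078);print("dog top mid",m[:2].round(4))
print("plunger",ray(a,*f(375,348),.074)[:2].round(4),ray(b,*g(165,331),.074)[:2].round(4))
print("switch",ray(a,*f(387,315),.087)[:2].round(4),ray(b,*g(203,325),.087)[:2].round(4))
for i in (0,1):
    d=P["near"][i]-P["far"][i];print("ang",np.arctan2(d[1],d[0]),np.hypot(*d),"mid",(P["near"][i]+P["far"][i])/2)
E
```

```text
shelf [0.403 0.123 0.001] coltop [0.548 0.025 0.117] [0.552 0.035 0.113]
near [0.4815 0.0573] [0.4824 0.0575]
far [ 0.618  -0.0051] [ 0.6197 -0.0074]
col [0.5494 0.0238] [0.551 0.026]
dog top mid [0.5648 0.0582]
plunger [ 0.5495 -0.0174] [ 0.5481 -0.018 ]
switch [ 0.5685 -0.0265] [ 0.5724 -0.0311]
ang 2.7122474032922415 0.15009927776955173 mid [0.54977868 0.02610224]
ang 2.699993021143323 0.15184627695595035 mid [0.55103284 0.02500665]
```

The two views agree: the axis is at about (0.550, 0.025) and the bar angle is 2.706. The plunger lies at about −1.6 rad, so home should be about 3.2 rad away. I'll approach with shut fingers from the tower side, then sweep.

```bash
cat >> h.py <<'E'
AX=np.array([.5503,.0252]); R=.048; Z=.093
def pose(phi,off,z=Z,r=R):
    "finger beside the bar at angle phi, off behind it; tool x towards the axis"
    u=np.array([np.cos(phi),np.sin(phi)]);t=np.array([-u[1],u[0]])
    yaw=(phi-np.pi+np.pi)%(2*np.pi)-np.pi
    return [*(AX+r*u-off*t),z],[np.pi,0,yaw]
def tang(F,phi): return float(np.dot(F[:2],[-np.sin(phi),np.cos(phi)]))
E
python3 - <<'E'
from station import *
from h import *
p0=2.706
for k in np.arange(0,3.5,.5): print(k, np.round(inverse_kinematics(*pose(p0+k,.0205)),2))
gripper_to(0.0,40)
p,o=pose(p0,.036,.30)
x=current_ee_pos(); movel([x[0],x[1],.32],speed=.2)
move_ptp(p,o); print(current_t(),np.round(current_qpos(),2),current_contact_force())
movel(pose(p0,.036)[0],speed=.12,contact_N=8)
print(current_t(),current_ee_pos(),np.round(current_contact_force(),2),current_finger_gap())
hit=movel(pose(p0,.012)[0],speed=.02,contact_N=1.5)
e=np.array(current_ee_pos()); u=np.array([np.cos(p0),np.sin(p0)])
print(hit,current_t(),"off",-(e[:2]-AX)@[-u[1],u[0]],np.round(current_contact_force(),2))
c=camera("top");cv2.imwrite("pics/t1.png",cv2.resize(c["frame"][80:240,170:350],None,fx=3,fy=3)[:,:,::-1])
E
```

```text
0.0 [ 0.06 -0.12  1.63 -0.    1.63  2.06]
0.5 [ 0.02 -0.17  1.68 -0.    1.63  1.52]
1.0 [-0.03 -0.18  1.69 -0.    1.63  0.97]
1.5 [-0.08 -0.15  1.66 -0.    1.63  0.43]
2.0 [-0.11 -0.09  1.61  0.    1.63 -0.1 ]
2.5 [-0.11 -0.02  1.54  0.    1.62 -0.6 ]
3.0 [-0.09  0.04  1.48  0.    1.62 -1.08]
3.6583 [ 0.08 -0.06  1.21  0.    1.99  2.09] [-0.29537254  1.3354725  -0.03516915]
5.025 [0.52028396 0.07635398 0.11414208] [-0.44 -4.78  1.02] 0.0011216510215952854
True 5.3583 off 0.033882971326329545 [-0.8  -1.35  2.15]
```

View pics/t1.png

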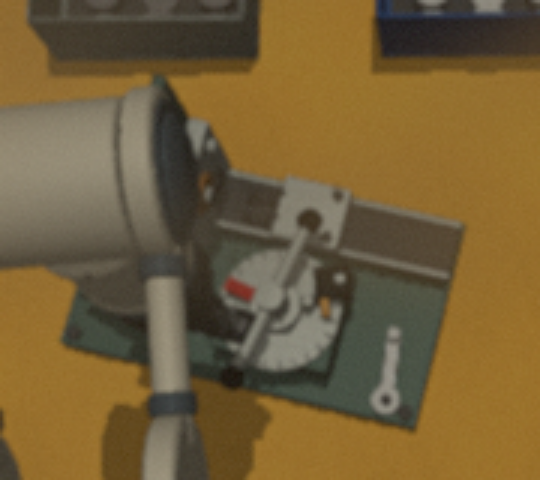

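The descent stopped at z 0.114 with about 5 N pushing away from the tower, so the gripper's body touched the tower. The picture shows the wrist hard by it and the handle unmoved, with the dog at (240,288). I'll back up and start on the far half from its right side for about 0.75 rad, then change over to the near half, which will have swung clear of the tower.

```bash
cat >> h.py <<'E'
def sweep(a,b,off,step,speed,cN,half=0.):
    "push the bar from handle angle a to b; returns angle where it was stopped, or None"
    from station import movel,current_contact_force
    n=max(1,int(np.ceil((b-a)/step)))
    for k in np.linspace(a,b,n+1)[1:]:
        p,o=pose(k+half,off)
        if movel(p,o,speed=speed,contact_N=cN): return k
E
python3 - <<'E'
from station import *
from h import *
p0=2.706;H=np.pi
e=current_ee_pos(); movel([e[0]-.0,e[1]-.005,e[2]],speed=.05); 
e=current_ee_pos(); movel([e[0],e[1],.30],speed=.2)
p,o=pose(p0+H,.036,.30); movel(p,o,speed=.2)
print(current_t(),np.round(current_contact_force(),2))
h=movel(pose(p0+H,.036)[0],speed=.1,contact_N=8)
print(h,current_t(),np.round(current_ee_pos(),4),np.round(current_contact_force(),2))
if not h:
    hit=movel(pose(p0+H,.012)[0],speed=.02,contact_N=2)
    e=np.array(current_ee_pos()); u=-np.array([np.cos(p0),np.sin(p0)])
    off=-(e[:2]-AX)@[-u[1],u[0]]
    print(hit,current_t(),"off",off,np.round(current_contact_force(),2))
    if hit and .015<off<.030:
        s=sweep(p0,p0+.75,off,.15,.04,9,H)
        print(s,current_t(),np.round(current_ee_pos(),4),np.round(current_contact_force(),2),tang(current_contact_force(),p0+.75+H))
c=camera("top");cv2.imwrite("pics/t2.png",cv2.resize(c["frame"][80:240,170:350],None,fx=3,fy=3)[:,:,::-1])
E
```

```text
Traceback (most recent call last):
station.Unreachable: the arm cannot follow that straight line within its joint ranges
```

The half-turn carried into the yaw, which drove joint 6 out of range. I'll keep the yaw tied to the handle's own angle.

```bash
sed -i 's/def pose(phi,off,z=Z,r=R):/def pose(phi,off,z=Z,r=R,half=0.):/; s/yaw=(phi-np.pi+np.pi)/yaw=(phi-half)/; s/pose(k+half,off)/pose(k+half,off,half=half)/' h.py
python3 - <<'E'
from station import *
from h import *
p0=2.706;H=np.pi
p,o=pose(p0+H,.036,.30,half=H); movel(p,o,speed=.2)
print(current_t(),np.round(current_contact_force(),2))
h=movel(pose(p0+H,.036)[0],speed=.1,contact_N=8)
print(h,current_t(),np.round(current_ee_pos(),4),np.round(current_contact_force(),2))
if not h:
    hit=movel(pose(p0+H,.012)[0],speed=.02,contact_N=2)
    e=np.array(current_ee_pos()); u=-np.array([np.cos(p0),np.sin(p0)])
    off=-(e[:2]-AX)@[-u[1],u[0]]
    print(hit,current_t(),"off",off,np.round(current_contact_force(),2))
    if hit and .013<off<.030:
        s=sweep(p0,p0+.75,off,.15,.04,9,H)
        print(s,current_t(),np.round(current_ee_pos(),4),np.round(current_contact_force(),2),tang(current_contact_force(),p0+.75+H))
c=camera("top");cv2.imwrite("pics/t2.png",cv2.resize(c["frame"][80:240,170:350],None,fx=3,fy=3)[:,:,::-1])
E
```

```text
7.4583 [-0.74  0.41  0.67]
False 9.675 [ 0.5789 -0.0277  0.0936] [-0.62 -0.41  0.04]
False 11.025 off 0.012104772627647965 [ 0.72  0.06 -0.25]
```

View pics/t2.png

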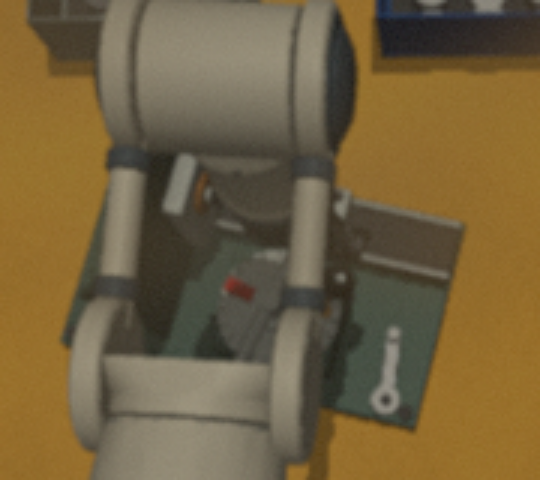

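The dog is still at (240,288) and no contact was felt down to a 12 mm offset, so the shut fingertips are slimmer than I assumed. I'll carry on to contact and then sweep.

```bash
python3 - <<'E'
from station import *
from h import *
p0=2.706;H=np.pi
hit=movel(pose(p0+H,.002)[0],speed=.015,contact_N=2)
e=np.array(current_ee_pos()); u=-np.array([np.cos(p0),np.sin(p0)])
off=-(e[:2]-AX)@[-u[1],u[0]]
print(hit,current_t(),"off",off,np.round(current_contact_force(),2))
if hit:
    s=sweep(p0,p0+.75,off,.15,.04,9,H)
    print(s,current_t(),np.round(current_ee_pos(),4),np.round(current_contact_force(),2),tang(current_contact_force(),p0+.75+H))
c=camera("side");cv2.imwrite("pics/t3.png",cv2.resize(c["frame"][100:260,240:400],None,fx=3.5,fy=3.5)[:,:,::-1])
E
```

```text
False 11.8917 off 0.001998728552032019 [-0.4   0.09  0.43]
```

View pics/t3.png

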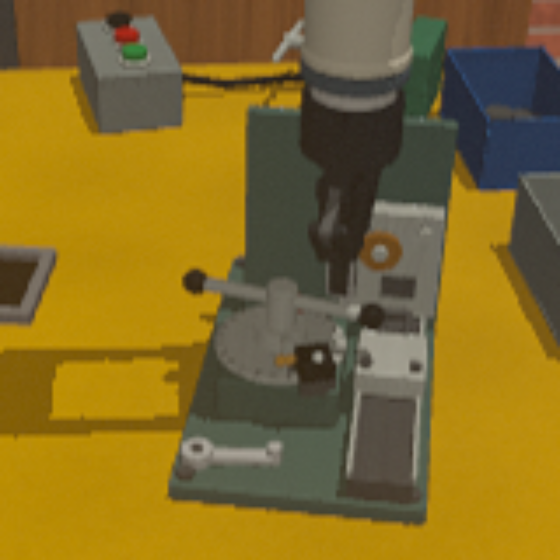

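The picture shows the fingertip at crop (342,290), just above or behind the bar, which is at about (345,305). I'll compare that with the projected TCP and the force history.

```bash
python3 - <<'E'
from station import *
from h import *
c=camera("side");e=np.array(current_ee_pos());print(e,current_orientation(),current_t())
k=lambda p:((px(c,p)-[240,100])*3.5).round()
print("tcp",k(e),"bar48",k([.5939,.005,.105]),"bar48 bottom",k([.5939,.005,.099]),"axis",k([.5503,.0252,.118]))
E
```

```text
[0.59297036 0.00304976 0.09301479] [ 3.14157016e+00 -3.44247406e-05 -4.35675505e-01] 11.9917
tcp [335. 321.] bar48 [337. 307.] bar48 bottom [337. 314.] axis [281. 283.]
```

```bash
python3 - <<'E'
from station import *
from h import *
e=np.array(current_ee_pos())
c=camera("side");z=c["z_map"];v,u=np.indices(z.shape)
P=np.linalg.solve(c["mtx"],np.stack([u,v,0*u+1]).reshape(3,-1)*1.)*z.reshape(-1)
W=(c["T"][:3,:3]@P).T+c["T"][:3,3]; W=W.reshape(400,640,3)
for r in range(176,200):
    print(r,[(cc,*(1000*W[r,cc]).round().astype(int),int(c["frame"][r,cc].mean())) for cc in (334,336,338)])
E
```

```text
176 [(334, np.int64(583), np.int64(-6), np.int64(151), 55), (336, np.int64(588), np.int64(-10), np.int64(154), 41), (338, np.int64(594), np.int64(-9), np.int64(153), 38)]
177 [(334, np.int64(583), np.int64(-6), np.int64(148), 46), (336, np.int64(589), np.int64(-5), np.int64(148), 36), (338, np.int64(593), np.int64(-14), np.int64(153), 38)]
178 [(334, np.int64(584), np.int64(-6), np.int64(145), 45), (336, np.int64(589), np.int64(-9), np.int64(147), 40), (338, np.int64(593), np.int64(-13), np.int64(149), 39)]
179 [(334, np.int64(583), np.int64(-11), np.int64(145), 44), (336, np.int64(589), np.int64(-9), np.int64(144), 38), (338, np.int64(594), np.int64(-9), np.int64(143), 40)]
180 [(334, np.int64(584), np.int64(-8), np.int64(140), 44), (336, np.int64(589), np.int64(-10), np.int64(141), 38), (338, np.int64(594), np.int64(-13), np.int64(143), 37)]
181 [(334, np.int64(583), np.int64(-10), np.int64(138), 45), (336, np.int64(589), np.int64(-8), np.int64(136), 40), (338, np.int64(593), np.int64(-15), np.int64(141), 35)]
182 [(334, np.int64(584), np.int64(-5), np.int64(132), 42), (336, np.int
[... 2271 characters left out ...]
(42), np.int64(54), 95)]
196 [(334, np.int64(593), np.int64(27), np.int64(62), 95), (336, np.int64(598), np.int64(24), np.int64(63), 139), (338, np.int64(605), np.int64(28), np.int64(61), 122)]
197 [(334, np.int64(592), np.int64(20), np.int64(63), 96), (336, np.int64(598), np.int64(21), np.int64(62), 142), (338, np.int64(604), np.int64(24), np.int64(60), 145)]
198 [(334, np.int64(592), np.int64(17), np.int64(61), 96), (336, np.int64(597), np.int64(13), np.int64(64), 129), (338, np.int64(603), np.int64(17), np.int64(61), 143)]
199 [(334, np.int64(591), np.int64(11), np.int64(62), 82), (336, np.int64(596), np.int64(11), np.int64(62), 115), (338, np.int64(602), np.int64(12), np.int64(61), 117)]
```

Depth shows the real fingertip ending at z ≈ 0.12, though the reported TCP is 0.093. The fingers therefore passed over the bar. I'll back off to the right side and measure the tip there, where it can be seen in full.

```bash
cat >> h.py <<'E'
def cloud(c):
    z=c["z_map"];v,u=np.indices(z.shape)
    P=np.linalg.solve(c["mtx"],np.stack([u,v,0*u+1]).reshape(3,-1)*1.)*z.reshape(-1)
    return ((c["T"][:3,:3]@P).T+c["T"][:3,3]).reshape(*z.shape,3)
E
python3 - <<'E'
from station import *
from h import *
p0=2.706;H=np.pi
movel(pose(p0+H,.040)[0],speed=.05)
e=np.array(current_ee_pos());c=camera("side");W=cloud(c)
print(e,current_finger_gap(),np.round(current_qpos(),3),px(c,e))
m=(abs(W[...,0]-e[0])<.02)&(abs(W[...,1]-e[1])<.025)&(W[...,2]>.055)&(c["frame"].max(2)<75)
v=np.nonzero(m.any(1))[0]
for r in range(v.max()-14,v.max()+1):
    cs=np.nonzero(m[r])[0]
    if len(cs): print(r,cs.min(),cs.max(),np.median(W[r][m[r]],0).round(3))
cv2.imwrite("pics/t4.png",cv2.resize(c["frame"][130:230,290:390],None,fx=6,fy=6,interpolation=cv2.INTER_CUBIC)[:,:,::-1])
E
```

```text
[ 0.57699254 -0.03119689  0.09303363] 4.850053703268949e-05 [-0.113  0.038  1.481  0.     1.623  1.893] [332.09809684 199.00537236]
198 331 331 [ 0.578 -0.006  0.079]
199 324 333 [ 0.57  -0.012  0.08 ]
200 325 333 [ 0.572 -0.017  0.08 ]
201 324 334 [ 0.566 -0.022  0.08 ]
202 325 334 [ 0.566 -0.026  0.08 ]
203 325 334 [ 0.567 -0.032  0.081]
204 325 335 [ 0.571 -0.036  0.08 ]
205 324 335 [ 0.569 -0.039  0.079]
206 325 335 [ 0.571 -0.039  0.075]
207 325 335 [ 0.571 -0.039  0.072]
208 325 335 [ 0.571 -0.039  0.068]
209 325 335 [ 0.571 -0.039  0.064]
210 325 335 [ 0.572 -0.039  0.061]
211 325 333 [ 0.569 -0.039  0.058]
212 327 330 [ 0.567 -0.041  0.056]
```

View pics/t4.png

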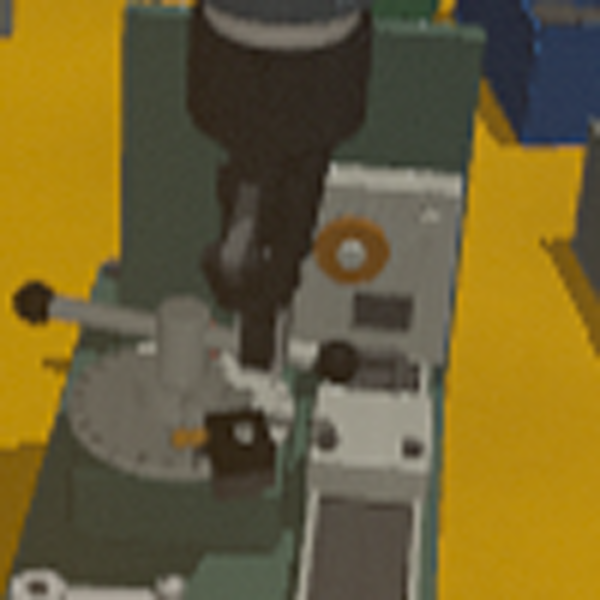

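The tip is at crop (257,367), image (332.8,191), which is 8 rows above where the reported TCP projects. The real tip is therefore some 25 mm above the nominal TCP. I'll compute that offset, lower under guard, and check it again.

```bash
cat >> h.py <<'E'
def tip(c,e):
    "lowest fingertip height seen by the side camera (depth, and ray on the finger's front plane)"
    W=cloud(c);u=int(round(px(c,e)[0]))
    out=[]
    for k in range(u-1,u+3):
        m=np.nonzero((abs(W[:,k,1]-e[1]+.008)<.009)&(abs(W[:,k,0]-e[0])<.02)&(W[:,k,2]>e[2]-.005))[0]
        if len(m):
            r=m.max();d=c["T"][:3,:3]@np.linalg.solve(c["mtx"],[k,r+.5,1.]);o=c["T"][:3,3]
            out.append((k,int(r),W[r,k].round(4).tolist(),round(float((o+d*(e[1]-.011-o[1])/d[1])[2]),4)))
    return out
E
python3 - <<'E'
from station import *
from h import *
p0=2.706;H=np.pi
e=np.array(current_ee_pos());[print(x) for x in tip(camera("side"),e)]
h=movel([e[0],e[1],.078],speed=.03,contact_N=3)
e=np.array(current_ee_pos());print(h,e,np.round(current_contact_force(),2),current_t());[print(x) for x in tip(camera("side"),e)]
E
```

```text
(331, 192, [0.5722, -0.0349, 0.1191], 0.1225)
(332, 192, [0.5746, -0.0369, 0.1204], 0.1223)
(333, 192, [0.5774, -0.0361, 0.1197], 0.1222)
(334, 192, [0.579, -0.0421, 0.1237], 0.122)
False [ 0.57702282 -0.03109789  0.07793916] [0.46 0.9  0.21] 13.7
(331, 206, [0.5739, -0.0372, 0.0738], 0.0757)
(332, 206, [0.5765, -0.0381, 0.0742], 0.0755)
(333, 205, [0.5793, -0.0376, 0.0771], 0.0788)
(334, 205, [0.5816, -0.0403, 0.079], 0.0786)
```

The tip is about 27 mm above the nominal TCP. That also explains the early touch on the tower's top. I'll use a nominal z of 0.067, which puts the real tip at about 0.094.

```bash
sed -i 's/Z=.093/Z=.067/' h.py; python3 - <<'E'
from station import *
from h import *
p0=2.706;H=np.pi
h=movel(pose(p0+H,.040)[0],speed=.02,contact_N=3); print(h,np.round(current_ee_pos(),4),current_t())
if not h:
    hit=movel(pose(p0+H,.006)[0],speed=.02,contact_N=2)
    e=np.array(current_ee_pos()); u=-np.array([np.cos(p0),np.sin(p0)])
    off=-(e[:2]-AX)@[-u[1],u[0]]
    print(hit,current_t(),"off",off,np.round(current_contact_force(),2))
    if hit:
        s=sweep(p0,p0+.75,off,.15,.04,9,H)
        print(s,current_t(),np.round(current_ee_pos(),4),np.round(current_contact_force(),2),tang(current_contact_force(),p0+.75+H))
c=camera("side");cv2.imwrite("pics/t5.png",cv2.resize(c["frame"][120:260,280:400],None,fx=4,fy=4,interpolation=cv2.INTER_CUBIC)[:,:,::-1])
# red dog mask centre in the top view
c=camera("top");f=c["frame"].astype(int);m=((f[...,0]>110)&(f[...,1]<.5*f[...,0])&(f[...,2]<.5*f[...,0]))
v,u=np.nonzero(m[130:215,220:310]);print(len(v))
if len(v): d=ray(c,u.mean()+220,v.mean()+130,.081)[:2]-AX;print("dog",d,"handle angle",np.arctan2(d[1],d[0])+np.pi/2)
E
```

```text
False [ 0.577  -0.0313  0.067 ] 14.45
True 15.525 off 0.01833729235206128 [ 0.77 -0.47  0.32]
None 17.25 [0.6017 0.0227 0.0672] [ 0.32 -0.78 -0.77] -0.8365973527187968
0
```

Contact came where expected, but the force while sweeping is low. I'll measure the bar's angle numerically from the depth maps.

```bash
cat >> h.py <<'E'
def bar(cams,e=None):
    "bar angle (mod pi) from depth points at the bar's height, grey pixels"
    for n,c in cams.items():
        W=cloud(c);d=W[...,:2]-AX;r=np.hypot(d[...,0],d[...,1])
        m=(abs(W[...,2]-.107)<.008)&(r>.02)&(r<.086)
        if e is not None: m&=np.hypot(W[...,0]-e[0],W[...,1]-e[1])>.03
        a=np.arctan2(d[...,1],d[...,0])[m]
        h,b=np.histogram(a%np.pi,24,(0,np.pi)); k=h.argmax();c0=(b[k]+b[k+1])/2
        s=(a-c0+np.pi/2)%np.pi-np.pi/2; s=s[abs(s)<.25]
        print(n,m.sum(),"bar angle mod pi",round((c0+np.median(s))%np.pi,3),h.tolist())
E
python3 - <<'E'
from station import *
from h import *
print(current_t());bar({n:camera(n) for n in("top","side")},current_ee_pos())
bar({n:dict(np.load(n+"0.npz")) for n in("top","side")})
E
```

```text
17.35
top 48 bar angle mod pi 0.356 [0, 4, 31, 13, 0, 0, 0, 0, 0, 0, 0, 0, 0, 0, 0, 0, 0, 0, 0, 0, 0, 0, 0, 0]
side 113 bar angle mod pi 0.389 [1, 8, 51, 50, 2, 0, 0, 0, 0, 0, 0, 0, 0, 0, 0, 0, 0, 0, 0, 0, 0, 0, 0, 1]
top 256 bar angle mod pi 2.71 [0, 0, 0, 0, 0, 0, 0, 0, 0, 0, 0, 0, 0, 0, 0, 0, 0, 0, 4, 53, 98, 91, 9, 1]
side 208 bar angle mod pi 2.7 [0, 0, 0, 0, 0, 0, 0, 0, 0, 0, 0, 0, 0, 0, 0, 0, 0, 0, 7, 40, 81, 74, 6, 0]
```

View pics/t5.png

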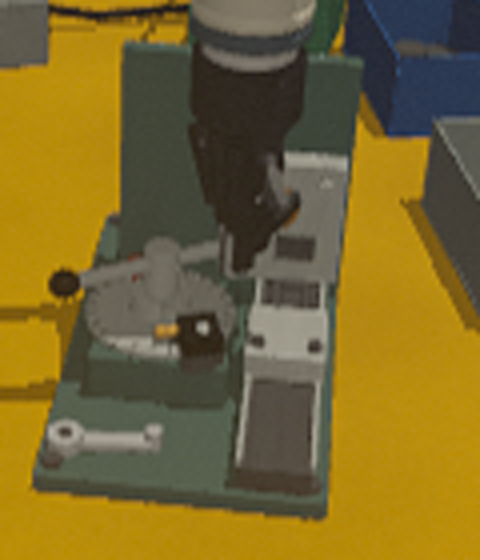

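The bar is now at 3.51, having turned 0.81 rad with the finger on its far half as planned. The dog shows at (133,265) in the crop and the plunger is free. Next I change over to the near half and sweep round, slowly towards the end.

```bash
python3 - <<'E'
from station import *
from h import *
H=np.pi;ph=3.515
movel(pose(ph+H,.035)[0],speed=.08)
e=current_ee_pos();movel([e[0],e[1],.125],speed=.15)
p,o=pose(ph,.035,.125);movel(p,o,speed=.15)
h=movel(pose(ph,.035)[0],speed=.06,contact_N=8)
print(h,current_t(),np.round(current_ee_pos(),4),np.round(current_contact_force(),2))
if not h:
    hit=movel(pose(ph,.006)[0],speed=.02,contact_N=2)
    e=np.array(current_ee_pos());u=np.array([np.cos(ph),np.sin(ph)]);off=-(e[:2]-AX)@[-u[1],u[0]]
    print(hit,"off",off,current_t())
    if hit:
        s=sweep(ph,5.35,.0160,.15,.05,9)
        print(s,current_t(),np.round(current_ee_pos(),4),np.round(current_contact_force(),2),tang(current_contact_force(),s or 5.35))
bar({n:camera(n) for n in("top","side")},current_ee_pos());print(current_t())
E
```

```text
False 20.3667 [0.4932 0.0403 0.0676] [-0.14  0.11 -0.35]
True off 0.022748168527797343 21.1333
None 25.0667 [ 0.566  -0.0229  0.0671] [-1.54 -0.41  0.62] -1.481332074612142
top 135 bar angle mod pi 2.348 [0, 0, 0, 0, 0, 0, 0, 0, 0, 0, 0, 0, 0, 0, 0, 0, 8, 60, 57, 9, 1, 0, 0, 0]
side 112 bar angle mod pi 2.336 [0, 0, 0, 0, 0, 0, 0, 0, 0, 0, 0, 0, 0, 0, 0, 0, 15, 46, 45, 5, 1, 0, 0, 0]
25.1667
```

The bar is at 5.48, ahead of the commanded angle by 0.13. Now the slow final approach, stopping on force.

```bash
python3 - <<'E'
from station import *
from h import *
k=5.35
while k<6.1:
    k+=.04
    p,o=pose(k,.016)
    h=movel(p,o,speed=.012,contact_N=5)
    F=current_contact_force();print(round(k,2),h,np.round(F,1),"tang",round(tang(F,k),1),"t",round(current_t(),2))
    if h or tang(F,k)<-8: break
bar({n:camera(n) for n in("top","side")},current_ee_pos());print(current_t())
E
```

```text
5.39 False [-3.  -1.   0.8] tang -2.9 t 25.48
5.43 False [-2.4 -0.7  0.3] tang -2.3 t 25.8
5.47 False [-3.2 -0.5 -0.5] tang -2.7 t 26.12
5.51 False [-3.  -0.9  0.2] tang -2.7 t 26.43
5.55 False [-2.8 -1.4  0.7] tang -3.0 t 26.75
5.59 False [-2.6 -0.5 -0.5] tang -2.1 t 27.07
5.63 False [-2.1 -0.7  0.9] tang -1.8 t 27.38
5.67 False [-3.  -1.5 -0.5] tang -2.9 t 27.7
5.71 False [-3.  -1.3  1. ] tang -2.7 t 28.02
5.75 False [-1.8 -1.5 -0.5] tang -2.2 t 28.33
5.79 False [-2.3 -1.5 -0.5] tang -2.4 t 28.65
5.83 False [-2.4 -2.4 -0.3] tang -3.2 t 28.97
5.87 False [-2.9 -2.1  0.3] tang -3.1 t 29.28
5.91 False [-3.9 -2.5  0.4] tang -3.8 t 29.6
5.95 False [-4.6 -5.3  1.2] tang -6.5 t 29.92
5.99 True [-0.2 -2.1  2.4] tang -2.1 t 30.13
top 82 bar angle mod pi 2.887 [1, 0, 0, 0, 0, 0, 0, 0, 0, 0, 0, 0, 0, 0, 0, 0, 0, 0, 0, 1, 9, 29, 36, 6]
side 124 bar angle mod pi 2.921 [3, 1, 0, 0, 0, 0, 0, 0, 0, 0, 0, 0, 0, 0, 0, 0, 0, 0, 0, 0, 10, 34, 67, 9]
30.2333
```

The force rose to about 6.5 N, with the plunger and pin being met. I'll press on gently until about 12 N.

```bash
python3 - <<'E'
from station import *
from h import *
th=6.046;t=np.array([-np.sin(th),np.cos(th),0])
for i in range(4):
    e=np.array(current_ee_pos());F0=current_contact_force()
    h=movel(e+.004*t,speed=.008,contact_N=10)
    F=current_contact_force();d=(np.array(current_ee_pos())-e)@t
    print(h,"moved mm",round(d*1e3,2),"tang",round(tang(F0,th),1),round(tang(F,th),1),round(current_t(),2))
    wait(.1);print("settled",round(tang(current_contact_force(),th),1))
    if h: break
bar({n:camera(n) for n in("top","side")},current_ee_pos());print(current_t())
E
```

```text
True moved mm -0.33 tang -3.1 -3.0 30.72
settled -2.7
top 76 bar angle mod pi 2.901 [0, 0, 0, 0, 0, 0, 0, 0, 0, 0, 0, 0, 0, 0, 0, 0, 0, 0, 0, 0, 7, 28, 34, 7]
side 131 bar angle mod pi 2.906 [2, 0, 0, 0, 0, 0, 0, 0, 0, 0, 0, 0, 0, 0, 0, 0, 0, 0, 0, 0, 6, 44, 72, 7]
30.9167
```

It met a rigid stop at about 13 N with no further travel. I'll back off, lift, and look.

```bash
python3 - <<'E'
from station import *
from h import *
th=6.046;t=np.array([-np.sin(th),np.cos(th),0])
e=np.array(current_ee_pos());movel(e-.018*t,speed=.05)
e=current_ee_pos();movel([e[0],e[1],.16],speed=.12)
e=current_ee_pos();movel([e[0]-.08,e[1]-.22,.22],speed=.2)
C={n:camera(n) for n in("top","side")};bar(C);print(current_t(),np.round(current_contact_force(),2))
A=cv2.resize(C["top"]["frame"][140:220,215:295],None,fx=5,fy=5,interpolation=cv2.INTER_CUBIC)
B=cv2.resize(C["side"]["frame"][150:230,285:365],None,fx=5,fy=5,interpolation=cv2.INTER_CUBIC)
cv2.imwrite("pics/f.png",np.hstack([A,B])[:,:,::-1])
E
```

```text
top 256 bar angle mod pi 2.851 [1, 0, 0, 0, 0, 0, 0, 0, 0, 0, 0, 0, 0, 0, 0, 0, 0, 0, 0, 3, 40, 110, 95, 7]
side 188 bar angle mod pi 2.825 [0, 0, 0, 0, 0, 0, 0, 0, 0, 0, 0, 0, 0, 0, 0, 0, 0, 0, 0, 6, 41, 80, 61, 0]
33.8167 [ 0.6  -0.02 -0.73]
```

View pics/f.png

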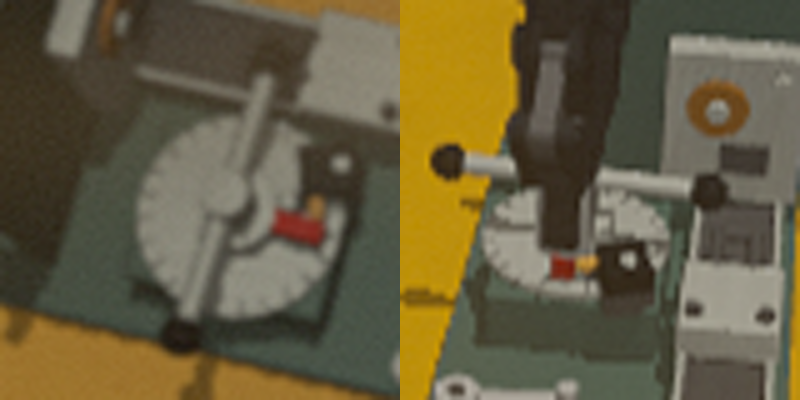

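The dog is against the brass plunger, at about (310,215) in the left half and (575,265) in the right. To tell whether it is fully home, I'll compare the brass area and the dog and bar angles with the start.

```bash
python3 - <<'E'
from station import *
from h import *
for n,box in (("top",(165,200,265,290)),("side",(190,215,305,340))):
  for tag,c in (("start",dict(np.load(n+"0.npz"))),("now",camera(n))):
    r0,r1,c0,c1=box;f=c["frame"][r0:r1,c0:c1].astype(int);R_,G,B=f[...,0],f[...,1],f[...,2]
    red=(R_>90)&(G<.45*R_);w=np.clip(R_-B-35,0,None)*(G>.5*R_)*(G<.85*R_)*(R_>90)
    v,u=np.nonzero(w>10)
    print(n,tag,"brass px",len(v),"sum",w.sum(),(u.min()+c0,u.max()+c0,v.min()+r0,v.max()+r0) if len(v) else "")
    v,u=np.nonzero(red)
    if len(v): d=ray(c,u.mean()+c0,v.mean()+r0,.081)[:2]-AX;print("   dog r",np.hypot(*d).round(4),"handle",(np.arctan2(d[1],d[0])%(2*np.pi)+np.pi/2).round(3))
    W=cloud(c);d=W[...,:2]-AX;r=np.hypot(d[...,0],d[...,1]);m=(abs(W[...,2]-.107)<.008)&(r>.02)&(r<.086)
    x=d[m];print("   PCA bar",np.arctan2(*np.linalg.svd(x-x.mean(0))[2][0][::-1])%np.pi)
print(current_t())
E
```

```text
top start brass px 18 sum 612 (np.int64(277), np.int64(279), np.int64(179), np.int64(185))
   PCA bar 2.7073512931652
top now brass px 28 sum 813 (np.int64(269), np.int64(279), np.int64(179), np.int64(188))
   dog r 0.0345 handle 5.931
   PCA bar 2.8412295342058322
side start brass px 20 sum 1185 (np.int64(319), np.int64(324), np.int64(201), np.int64(204))
   PCA bar 2.7044749523143357
side now brass px 27 sum 1193 (np.int64(315), np.int64(324), np.int64(201), np.int64(205))
   dog r 0.0573 handle 6.05
   PCA bar 2.8441650361234636
33.9167
```

The handle is at 5.98 and the brass area is inconclusive. There is time for one more firm push, to about 12 N from a clean zero, to make sure.

```bash
python3 - <<'E'
from station import *
from h import *
ph=5.984;t=np.array([-np.sin(ph),np.cos(ph)])
off=lambda:-(np.array(current_ee_pos())[:2]-AX)@t*1e3
p,o=pose(ph,.034,.13);movel(p,o,speed=.25)
h=movel(pose(ph,.034)[0],speed=.1,contact_N=8);print(h,current_t())
if not h:
    h=movel(pose(ph,.012)[0],speed=.02,contact_N=2);print("touch",h,off(),current_t())
    for i in range(2):
        F0=tang(current_contact_force(),ph)
        h=movel(pose(ph,.008)[0],speed=.01,contact_N=12);print("push",h,off(),F0,tang(current_contact_force(),ph),current_t())
        C={n:camera(n) for n in("top","side")};bar(C,current_ee_pos())
    movel(pose(ph,.036)[0],speed=.08)
    e=current_ee_pos();movel([e[0],e[1],.15],speed=.15)
    e=current_ee_pos();movel([e[0]-.08,e[1]-.2,.2],speed=.25)
C={n:camera(n) for n in("top","side")};bar(C);print(current_t(),np.round(current_contact_force(),2))
for c in C.values():
    W=cloud(c);d=W[...,:2]-AX;r=np.hypot(d[...,0],d[...,1]);m=(abs(W[...,2]-.107)<.008)&(r>.02)&(r<.086)
    x=d[m];print("   PCA bar",np.arctan2(*np.linalg.svd(x-x.mean(0))[2][0][::-1])%np.pi)
E
```

```text
False 35.8667
touch True 18.74966273611557 36.6417
push True 18.867367415753012 -0.8949627655295783 -2.6533339482560248 37.2083
top 78 bar angle mod pi 2.9 [1, 0, 0, 0, 0, 0, 0, 0, 0, 0, 0, 0, 0, 0, 0, 0, 0, 0, 0, 1, 8, 26, 35, 7]
side 135 bar angle mod pi 2.918 [2, 0, 0, 0, 0, 0, 0, 0, 0, 0, 0, 0, 0, 0, 0, 0, 0, 0, 0, 0, 8, 41, 70, 14]
push True 19.105171731554535 -3.8475314203072912 -3.645806335254152 37.8667
top 80 bar angle mod pi 2.896 [0, 0, 0, 0, 0, 0, 0, 0, 0, 0, 0, 0, 0, 0, 0, 0, 0, 0, 0, 1, 9, 27, 33, 10]
side 131 bar angle mod pi 2.915 [2, 0, 0, 0, 0, 0, 0, 0, 0, 0, 0, 0, 0, 0, 0, 0, 0, 0, 0, 0, 11, 36, 74, 8]
top 248 bar angle mod pi 2.843 [0, 0, 0, 0, 0, 0, 0, 0, 0, 0, 0, 0, 0, 0, 0, 0, 0, 0, 0, 1, 44, 109, 86, 8]
side 176 bar angle mod pi 2.82 [0, 0, 0, 0, 0, 0, 0, 0, 0, 0, 0, 0, 0, 0, 0, 0, 0, 0, 1, 3, 49, 64, 58, 1]
40.1667 [-0.13 -0.01 -0.5 ]
   PCA bar 2.843228589416677
   PCA bar 2.8446385458116623
```

Three pushes reaching about 12–15 N left the bar exactly where it was (2.843 both before and after), so the dog is rigidly home. The arm is clear, so I'll hand in.

```bash
python3 -c "
from station import *
print(finish_job())"
```

```text
the job is handed in; nothing more can be done
None
```

I turned the handle about 3.28 rad anticlockwise onto its end stop, where repeated pushes of an estimated 12–15 N moved it no further, then drew the arm clear and handed the job in at about 40 s; I could not read the plunger's travel directly, and apart from a light touch of about 5 N, apparently on the tower, I saw no sign of anything being disturbed, though I did not re-measure the loose parts.

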